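Slide the sample onto the coil and take a reading with the dome key

ROBOT

A 6-joint arm with a two-finger parallel gripper is mounted at the origin on the work surface. World frame = base frame: x ahead of the robot, y to its left, z up, the work surface at z = 0. Lengths are in m, angles in rad, forces in N, time in s.
With the tool pointing down it reaches from about 0.25 to 0.725 m from the base axis. Payload 4 kg.
Tool frame: the origin (TCP) lies on the centre line of the jaws, within the pads' length; the fingertips stand 17 mm ahead of it and the grasp point (between the pads) lies 2 mm behind it; z points along the fingers, x is the direction in which the jaws open and shut, and the axes are right-handed (so a half turn about z gives the same grasp; the last joint's range is limited). The gripper opens to 85 mm and grips with 20 to 120 N. Pads are 22 mm wide; open, the fingers measure 114 mm over their backs; the gripper's body (76 mm by 85 mm) begins 54 mm behind the grasp point. The pads swing forward as they close: fully open they stand 13 mm farther back than shut.
Start: joints at [-1.35, 0.241, 0.005, 1.335, 0, 1.571], TCP at [0.11, -0.488, 0.248] pointing down, gripper open.
Joint ranges: [-2.72, 2.72], [-1.05, 1.87], [-1.09, 1.28], [-1.99, 2.15], [-1.42, 1.44], [-3.14, 3.14]. Speed limits (rad/s): [2.79, 2.79, 3.14, 3.14, 3.14, 3.14].

INTERFACE

Orientations are given as a unit quaternion [x, y, z, w].
In Python, from workcell import bot gives the robot as it stands.
- The arm moves only by the tool jog_arm, never from a script. Its arguments are lists of equal length, an entry for each row: "jaw": the closure, from 0 (fully open) to 1 (shut); "linear": the shift along the tool's x, y, z in m, a list of three; "delta_rot": the turn, a rotation vector about the tool's x, y, z in degrees, a list of three. A call has exactly 8 rows; each row is the pose to reach, as a shift and turn from the pose commanded when the call began, along the tool's axes at that moment; what a row does not reach only later rows make up. A row lasts 1/12 s, in which the tool goes at most 41.7 mm and 7.16 degrees, less where a joint would pass 70% of its speed; a pose out of reach is approached as far as the arm can. A call with a gripper value outside its range is refused whole. The fingers move at their own pace and stop on an object; the grip force is fixed at half the most. Time passes only in rows, so rows that repeat a pose let the fingers close, or fill a call up. It gives the time, the measured TCP pose, the force and the opening at its end, in the units of the state.
- bot.get_obs(): the state, without advancing time (a new reading comes with each control period).
- bot.camera(name): name is "side" or "top"; returns (picture, depth): 420x560x3 uint8, red, green, blue; 420x560 float32, m along the optical axis (not along the pixel's ray), 0 where there is no reading.
- bot.calibration(name): a dict with "fovy" (degrees; the focal length in pixels is half the picture's height over the tangent of half this angle, whatever the lens; pixels are square), "cx", "cy" (the principal point, pixels), "origin" and "orientation" of the camera in the world. Camera axes: x right, y down, z forward; pixel columns grow to the right and rows downward; lengths in m; the calibration is good to about 2 mm. A picture is of the moment at which its call begins. calibration takes no time and is no camera call.
- bot.job_done(): hands the job in, once; it reports no verdict.
The state is a dict: "clock": time; "joint_pos": joint angles; "joint_vel": joint speeds; "tau": joint torques, N m; "eef_pos": TCP position; "tool_rot": TCP orientation; "ft_force": force on the tool from outside, world axes, zero at the start; "ft_torque": the same for the moment, N m; "grip_width": finger opening in m.
Only numpy, scipy, OpenCV 4.12 (cv2) and the standard library are available. Lean on these libraries where they do the work, as an engineer would, in place of code of your own. Each camera call takes 0.05 s, during which the arm holds its last target.

TASK

On the physics bench, slide the aluminium sample disc along the table, without lifting or tipping it, until it lies wholly inside the white ring of the green coil card. Then take the reading: press the yellow key of the data logger just until you feel it click, not on towards its stop, and let it come back up. Leave the grey and blue keys unpressed and the meter, set square and notebook where they lie.

Things in the scene. Friction and masses are not known exactly. Their poses are not given: they have to be found in the camera images.
- disc_center (a point): centre (half-way up) of the loose solid aluminium disc: 92 mm in diameter, 30 mm high, about 0.5 kg, too wide to grasp; it stands flat on the table, its friction varies
- disc: the same disc; origin at the centre of its underside, z up
- ring (a point): centre of the white ring printed on the dark green 160 mm square coil card, at table height; the ring is 122 mm in inner and 134 mm in outer diameter, so the disc has 15 mm to spare all round; the card is fixed and flush: the disc slides over it freely
- logger: fixed light-grey data logger box, 150 mm (x) by 180 mm (y) by 45 mm high, standing on the table; origin at the centre of its underside; z up; its keys stand in a row along its y axis, 36 mm from its centre towards its -x side; its dark screen is on the +x side of its top. The order of the keys varies; their centres are 48 mm apart
- capture_mount: fixed mount of the yellow capture key; origin on the key's axis, on the logger's top face (45 mm above the table), z up. The yellow round cap is 26 mm in diameter and moves straight down; at rest its flat top is somewhere between 12 and 17 mm above this origin, different at every start
- capture (a joint): downward travel of the yellow cap from its rest position, in m (0 = up, grows as it is pressed, hard stop at 0.0065). It springs on a tactile dome: pressed slowly, its resistance starts at 1 to 3 N, climbs to a peak of 4 to 6 N somewhere in the first few mm, then drops by 3 to 4 N (the click: a drop of over 1 N is sure proof of it) and then climbs again towards the stop. Driving it to within 1.5 mm of the stop spoils the dome. It springs back up when let go
- key_grey (a joint): downward travel of the grey key's cap (26 mm in diameter, top 17 mm above the logger's top face), in m, 0 = up; a plain spring key, to be left alone
- key_blue (a joint): downward travel of the blue key's cap, same size and height as the grey one, in m, 0 = up; to be left alone
- key_grey_mount: fixed mount of the grey key; origin on the key's axis on the logger's top face
- key_blue_mount: fixed mount of the blue key; origin on the key's axis on the logger's top face
- meter: loose black analogue meter, 90 by 130 by 36 mm, origin at the centre of its underside; a bystander
- set_square: loose flat lime-green set square, about 120 mm legs, 4 mm thick, origin on its underside; a bystander
- notebook: loose closed red notebook, 104 by 152 by 14 mm, origin at the centre of its underside; a bystander
Not all that is in view belongs to the job. Of the things that look like the disc, take the one that is farthest from the robot's base at the start.

How it is judged:
On the way, in this order (a step that is already met when the one before it is completed fails the run):
1. the disc lies at rest wholly inside the white ring (horizontal distance between disc_center and ring below 0.015 m and linear speed of disc below 0.01 m/s), for 0.2 s.
2. the yellow key is pressed through its click (value of joint capture above 0.0018 m and horizontal distance between disc_center and ring below 0.015 m), for 0.02 s.
At the end, for the whole second after the job is handed in: The disc lies flat and at rest wholly inside the white ring (its centre within 15 mm of the ring's), the yellow key has clicked and is back up (within 1 mm), the other keys are up, and the meter, set square and notebook are within 15 mm of where they started (all of step 1 and angle between disc's own z axis and vertical below 0.05 rad and value of joint each of capture, key_grey, key_blue below 0.001 m and distance of each of meter, set_square, notebook from where it was at the start of the episode below 0.015 m); the robot touches nothing.
It fails at once if the yellow key is driven on past its click to within 1.5 mm of its stop (value of joint capture above 0.005 m).
It fails at once if the grey or the blue key is pressed (over 2 mm) (value of joint any of key_grey, key_blue above 0.002 m).
It fails at once if the disc is lifted (over 8 mm) or tipped (height (world z) of disc above 0.008 m or angle between disc's own z axis and vertical above 0.2 rad).
It fails at once if the meter, set square or notebook is moved by over 15 mm (distance of any of meter, set_square, notebook from where it was at the start of the episode above 0.015 m).
It also fails if it takes over 64 s, if anything falls off the work surface, if the arm or the gripper's body presses on something with over 40 N, if the wrist force passes 120 N, or if a joint passes its speed limit or range.

## Working session

There is one attempt and no reset: what is moved stays moved. The work goes in short steps, Python scripts to look and compute and a tool call to move; the robot and the scene stay as the last step left them, time stands still between calls to the robot, and variables do not carry over. Pictures are saved under pics/ and viewed, and the job is handed in when it is done.

Besides the shell and the picture viewer there is one more tool, called after "Emit:" by a JSON object that holds its "method" and its "body". jog_arm: Moves the arm, as the interface text tells. Its arguments: {"type":"object","properties":{"jaw":{"type":"array","items":{"type":"number"}},"linear":{"type":"array","items":{"type":"array","items":{"type":"number"}}},"delta_rot":{"type":"array","items":{"type":"array","items":{"type":"number"}}}},"required":["jaw","linear","delta_rot"]}

```bash
mkdir -p pics; ls; python3 - <<'E'
from workcell import bot
import cv2,numpy as np
o=bot.get_obs(); print({k:np.round(v,3) for k,v in o.items()})
for n in ("top","side"):
    im,d=bot.camera(n); cv2.imwrite(f"pics/{n}0.png",im[:,:,::-1]); np.save(f"{n}0.npy",d); np.save(f"{n}0im.npy",im); print(n,bot.calibration(n))
E
```

```text
pics
{'clock': np.float64(0.0), 'joint_pos': array([-1.35 ,  0.241,  0.004,  1.335, -0.   ,  1.571]), 'joint_vel': array([ 0.   ,  0.   , -0.   , -0.   , -0.001,  0.   ]), 'tau': array([-1.0000e-03, -3.7231e+01,  2.5241e+01,  1.7000e-02, -0.0000e+00,
        0.0000e+00]), 'eef_pos': array([ 0.109, -0.487,  0.247]), 'tool_rot': array([ 0.781, -0.625, -0.001, -0.001]), 'ft_force': array([-0.207,  0.27 , -0.272]), 'ft_torque': array([ 0.014,  0.038, -0.029]), 'grip_width': np.float64(0.085)}
top {'fovy': 50.74859935989874, 'cx': 277.71468322027306, 'cy': 207.77732164758402, 'origin': array([0.37875697, 0.00579559, 1.18717042]), 'orientation': array([-0.70452672,  0.70467714, -0.06631406,  0.05171729])}
side {'fovy': 46.13670481961505, 'cx': 290.4884367703344, 'cy': 200.81292107695035, 'origin': array([ 0.27798412, -0.84140383,  0.7291619 ]), 'orientation': array([ 0.88568219, -0.15071022,  0.06123807, -0.4348602 ])}
```

View pics/top0.png

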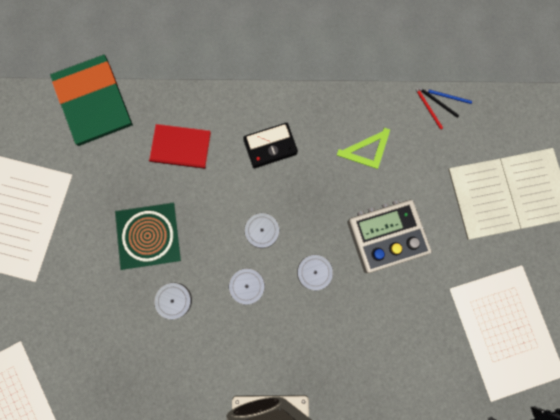

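View pics/side0.png

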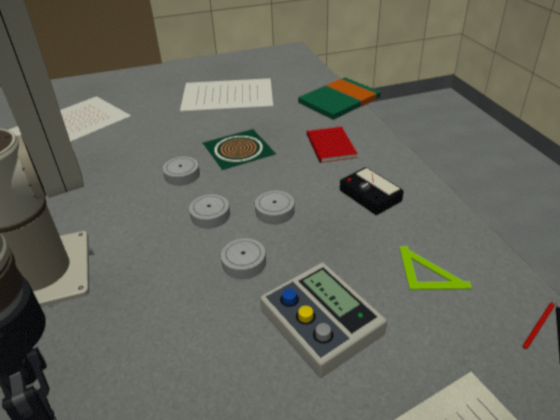

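The top view shows four disc look-alikes at (262,230), (247,286), (315,272) and (172,301). The coil card is at (148,236). The logger is at (390,237), with the blue, yellow and grey keys at (379,254), (397,248) and (414,242). Next I measure positions.

```bash
cat > h.py <<'E'
import numpy as np,cv2
from scipy.spatial.transform import Rotation as R
from workcell import bot
def cal(n):
    c=bot.calibration(n); return 210/np.tan(np.radians(c['fovy'])/2),c['cx'],c['cy'],np.array(c['origin']),R.from_quat(c['orientation']).as_matrix()
def ray(n,u,v,z):
    f,cx,cy,o,M=cal(n); d=M@np.array([(u-cx)/f,(v-cy)/f,1]); return o+d*(z-o[2])/d[2]
def proj(n,p):
    f,cx,cy,o,M=cal(n); q=M.T@(np.array(p)-o); return q[:2]/q[2]*f+[cx,cy]
def pt(n,u,v,d):
    f,cx,cy,o,M=cal(n); return o+M@(np.array([(u-cx)/f,(v-cy)/f,1])*d[int(round(v)),int(round(u))])
def blobs(m,amin=30):
    k,l,s,c=cv2.connectedComponentsWithStats(m.astype(np.uint8)); return [(s[i],c[i]) for i in range(1,k) if s[i][4]>=amin]
E
python3 - <<'E'
from h import *
np.set_printoptions(precision=4,suppress=True)
for n in("top","side"):
    im=np.load(n+"0im.npy");d=np.load(n+"0.npy");hsv=cv2.cvtColor(im,cv2.COLOR_RGB2HSV)
    print(n)
    f,cx,cy,o,M=cal(n)
    v,u=np.mgrid[:420,:560]; P=np.stack([(u-cx)/f,(v-cy)/f,np.ones_like(u)],-1)*d[...,None]@M.T+o
    np.save(n+"P.npy",P)
    print("table z",[P[a,b].round(4) for a,b in ((340,100),(180,300),(340,400),(120,350),(250,90))])
    mask=(P[...,2]>.02)&(P[...,2]<.04)&(hsv[...,1]<60)
    for s,c in blobs(mask,150):
        print("h~30",s,c,ray(n,*c,.03)[:2],np.median(P[int(c[1])-3:int(c[1])+4,int(c[0])-3:int(c[0])+4,2]))
    H,S,V=[hsv[...,i].astype(int) for i in range(3)]
    for nm,m,z in (("yel",(abs(H-27)<6)&(S>150)&(V>120),.06),("blue",(abs(H-112)<12)&(S>150),.062),("lime",(abs(H-36)<6)&(S>130),.004),("red",((H<6)|(H>174))&(S>150),.014),("coil",(abs(H-12)<8)&(S>70),0),("green",(abs(H-75)<15)&(S>100)&(V<120),0)):
        for s,c in blobs(m,25): print(nm,s,c,ray(n,*c,z)[:2],"P",P[int(round(c[1])),int(round(c[0]))])
E
python3 - <<'E'
import cv2
a=cv2.imread('pics/top0.png')
cv2.imwrite('pics/top0c.png',cv2.resize(a[190:330,90:340],None,fx=3.2,fy=3.2,interpolation=cv2.INTER_CUBIC))
E
```

```text
top
table z [array([ 0.2335,  0.4394, -0.0031]), array([ 0.6567, -0.0805, -0.0001]), array([ 0.2303, -0.3371, -0.0013]), array([ 0.8299, -0.2232,  0.0022]), array([0.4645, 0.4788, 0.0016])]
h~30 [ 243  122   55   45 1336] [270.0921 143.9858] [0.7497 0.002 ] 0.037980104559572014
h~30 [244 213  35  35 953] [261.3095 229.7985] [0.5153 0.0248] 0.03024927096475749
h~30 [297 255  36  35 990] [314.5343 271.9697] [ 0.4054 -0.1135] 0.030850472346994673
h~30 [ 229  268   35   36 1005] [246.0567 285.805 ] [0.3704 0.0634] 0.03041941396525938
h~30 [ 154  283   37   36 1049] [172.0477 300.4576] [0.3341 0.2514] 0.030641864341919067
yel [392 243  10  11  87] [396.3908 248.1264] [ 0.4648 -0.3211] P [ 0.4648 -0.3191  0.0635]
blue [429  90  42  13  94] [449.5426  96.3191] [ 0.8762 -0.4849] P [ 0.9015 -0.5102  0.007 ]
blue [374 249  10  10  87] [378.4483 253.5287] [ 0.4509 -0.2739] P [ 0.4495 -0.2721  0.0647]
lime [337 128  53  40 676] [366.8299 149.4778] [ 0.7434 -0.2674] P [ 0.7453 -0.2683  0.0023]
red [418  91  24  38 127] [429.6299 109.5984] [ 0.8574 -0.4467] P [ 0.8588 -0.4501  0.0078]
red [ 150  1
[... 2453 characters left out ...]
083 217.0333] [-0.0326  0.2054] P [ 0.0408 -0.0423  0.1727]
coil [  0 226  12   6  38] [  5.8158 229.1316] [-0.0823  0.1777] P [ 0.0032 -0.0631  0.1725]
coil [  0 252  23  58 490] [  8.7898 281.3878] [-0.0579 -0.0021] P [ 0.1417 -0.5003  0.4332]
green [344  78  37  20  91] [365.7473  87.2088] [1.0027 0.5562] P [0.981  0.5128 0.0233]
green [ 299   86   61   33 1142] [328.9335 101.7583] [0.8458 0.5013] P [0.8289 0.4608 0.0211]
green [235 130  40  31 236] [258.7458 144.5085] [0.5611 0.3278] P [0.5591 0.3171 0.0049]
green [204 138  45  31 264] [219.2614 154.8939] [0.4443 0.3139] P [0.4432 0.311  0.0017]
green [357 312   7   6  30] [359.9    314.6667] [ 0.573  -0.3183] P [ 0.553  -0.3542  0.049 ]
```

View pics/top0c.png

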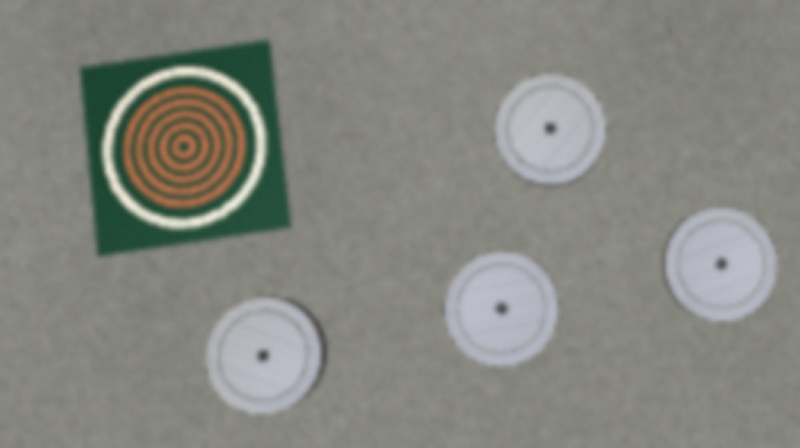

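```bash
cat >> h.py <<'E'
def goto(p,ang=None):
    "shift in tool axes to world p, and turn about tool z so tool x points at world angle ang (deg), tool down"
    o=bot.get_obs(); Rm=R.from_quat(o['tool_rot'])
    s=Rm.inv().apply(np.array(p)-o['eef_pos'])
    x=Rm.as_matrix()[:,0]; a=np.degrees(np.arctan2(x[1],x[0]))
    print("t",round(float(o['clock']),2),"eef",np.round(o['eef_pos'],4),"ang",round(a,2),"F",np.round(o['ft_force'],2),"shift mm",np.round(s*1000,1))
    if ang is not None:
        t=R.from_matrix(np.column_stack([[np.cos(np.radians(ang)),np.sin(np.radians(ang)),0],[np.sin(np.radians(ang)),-np.cos(np.radians(ang)),0],[0,0,-1]]))
        print("rotvec",np.round((Rm.inv()*t).as_rotvec(degrees=True),2))
E
python3 - <<'E'
from h import *
print(ray('top',261.9,230,.03),ray('side',274.2,202,.03))
d=np.load('top0im.npy');g=cv2.cvtColor(d,cv2.COLOR_RGB2GRAY);h=cv2.cvtColor(d,cv2.COLOR_RGB2HSV)
m=(h[...,1]<60)&(g>195); m[:195]=0;m[280:]=0;m[:,:110]=0;m[:,190:]=0
c=np.argwhere(m)[:,::-1].astype(np.float32); e=cv2.minEnclosingCircle(c); print(len(c),e,ray('top',*e[0],0), ray('top',e[0][0]+e[1],e[0][1],0)-ray('top',e[0][0]-e[1],e[0][1],0))
goto((.515,-.065,.15),2.2)
E
```

```text
[0.5147259  0.02329551 0.03      ] [0.5139951 0.0231437 0.03     ]
256 ((147.0, 235.5), 25.303260803222656) [0.50330846 0.33088347 0.        ] [ 2.99650996e-05 -1.34580628e-01  0.00000000e+00]
t 0.1 eef [ 0.1094 -0.4874  0.2475] ang -77.35 F [ 0.33 -0.82  0.63] shift mm [-323.1 -488.3   98.1]
rotvec [-7.000e-02  9.000e-02 -7.955e+01]
```

The disc is the one at top pixel (262,230). It is 0.515 m from the base; the others are 0.42, 0.42 and 0.375 m away. The enlarged crop confirms it, and the top and side rays agree to 1 mm. The ring is at (0.503,0.331) with a measured outer diameter of 134.6 mm, which matches.

Emit:
{"method": "jog_arm", "body": {"jaw": [0.42,0.42,0.42,0.42,0.42,0.42,0.42,0.42], "linear": [[-0.02,-0.03,0],[-0.04,-0.06,0],[-0.06,-0.09,0],[-0.08,-0.12,0],[-0.1,-0.15,0],[-0.12,-0.18,0],[-0.14,-0.21,0],[-0.16,-0.24,0]], "delta_rot": [[0,0,-5],[0,0,-10],[0,0,-15],[0,0,-20],[0,0,-25],[0,0,-30],[0,0,-35],[0,0,-40]]}}

```text
clock: 0.77
eef_pos: [0.3092, -0.2775, 0.248]
tool_rot: [0.948, -0.318, -0.0, -0.0]
ft_force: [1.3, -0.8, 1.2]
grip_width: 0.0497
```

```bash
python3 -c "
from h import *
goto((.515,-.065,.1),2.2)"
```

```text
t 0.77 eef [ 0.3092 -0.2775  0.248 ] ang -37.12 F [ 1.28 -0.81  1.15] shift mm [  35.9 -293.7  148. ]
rotvec [-1.000e-02  3.000e-02 -3.932e+01]
```

Emit:
{"method": "jog_arm", "body": {"jaw": [0.42,0.42,0.42,0.42,0.42,0.42,0.42,0.42], "linear": [[0.005,-0.038,0],[0.01,-0.076,0],[0.015,-0.114,0.015],[0.02,-0.152,0.03],[0.025,-0.19,0.047],[0.03,-0.225,0.065],[0.033,-0.26,0.085],[0.036,-0.292,0.105]], "delta_rot": [[0,0,-5],[0,0,-10],[0,0,-15],[0,0,-20],[0,0,-25],[0,0,-30],[0,0,-35],[0,0,-39.3]]}}

```text
clock: 1.43
eef_pos: [0.5155, -0.067, 0.1421]
tool_rot: [1.0, 0.02, 0.0, -0.0]
ft_force: [0.4, -1.2, 0.2]
grip_width: 0.0497
```

```bash
python3 -c "
from h import *
goto((.517,-.055,.024),2.2)
im,d=bot.camera('side'); cv2.imwrite('pics/s1.png',im[:,:,::-1])
im,d=bot.camera('top'); cv2.imwrite('pics/t1.png',im[:,:,::-1])
goto((.517,-.055,.024),2.2)"
```

```text
t 1.43 eef [ 0.5155 -0.067   0.1421] ang 2.24 F [ 0.38 -1.15  0.21] shift mm [  2.  -11.9 118.1]
rotvec [-0.   -0.    0.04]
t 1.53 eef [ 0.5146 -0.0652  0.1391] ang 2.34 F [-0.94 -0.22 -0.19] shift mm [  3.5  -9.8 115.1]
rotvec [-0.13  0.33  0.14]
```

View pics/s1.png

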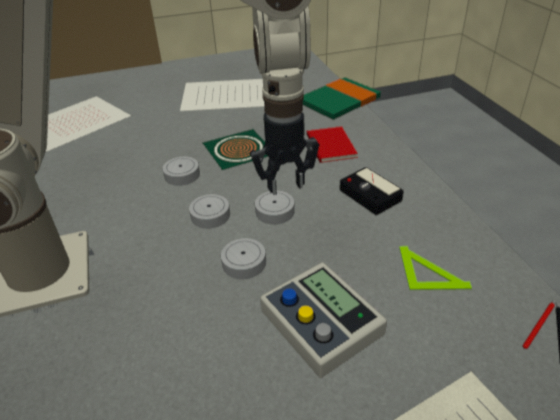

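View pics/t1.png

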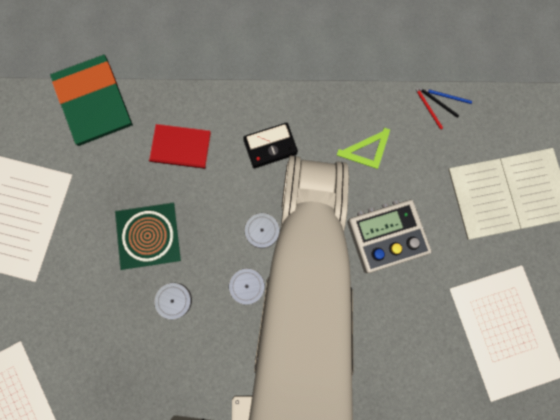

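The fingers stand behind the disc, which still lies at top pixel (262,230). I lower now.

Emit:
{"method": "jog_arm", "body": {"jaw": [0.42,0.42,0.42,0.42,0.42,0.42,0.42,0.42], "linear": [[0.003,0,0.02],[0.003,0,0.04],[0.003,0,0.06],[0.003,0,0.08],[0.003,0,0.095],[0.003,0,0.105],[0.003,0,0.112],[0.003,0,0.115]], "delta_rot": [[0,0,0],[0,0,0],[0,0,0],[0,0,0],[0,0,0],[0,0,0],[0,0,0],[0,0,0]]}}

```text
clock: 2.2
eef_pos: [0.5167, -0.0692, 0.0277]
tool_rot: [1.0, 0.017, -0.001, -0.0]
ft_force: [-0.6, 0.1, 0.2]
grip_width: 0.0495
```

```bash
python3 -c "
from h import *
goto((.5145,.023,.024),2.2)
im,d=bot.camera('side'); cv2.imwrite('pics/s2.png',cv2.resize(im[90:290,150:400,::-1],None,fx=3,fy=3))
goto((.5033,.331,.024),2.2)"
```

```text
t 2.2 eef [ 0.5167 -0.0692  0.0277] ang 1.9 F [-0.57  0.08  0.23] shift mm [  0.8 -92.2   3.7]
rotvec [-0.01  0.08 -0.3 ]
t 2.25 eef [ 0.5169 -0.0691  0.0277] ang 1.91 F [-0.4   0.59 -0.26] shift mm [-3.000e-01 -4.003e+02  3.800e+00]
rotvec [-0.    0.06 -0.29]
```

View pics/s2.png

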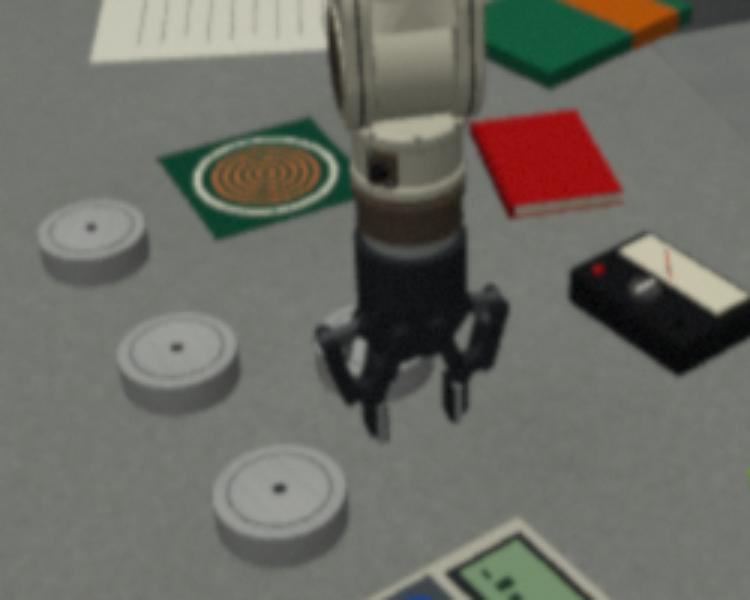

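Emit:
{"method": "jog_arm", "body": {"jaw": [0.42,0.42,0.42,0.42,0.42,0.42,0.42,0.42], "linear": [[0,-0.015,0.004],[0,-0.03,0.004],[0,-0.036,0.004],[0,-0.042,0.004],[0,-0.048,0.004],[0,-0.056,0.004],[0,-0.066,0.004],[0,-0.078,0.004]], "delta_rot": [[0,0,-0.3],[0,0,-0.3],[0,0,-0.3],[0,0,-0.3],[0,0,-0.3],[0,0,-0.3],[0,0,-0.3],[0,0,-0.3]]}}

```text
clock: 2.92
eef_pos: [0.5157, 0.0075, 0.0251]
tool_rot: [1.0, 0.018, 0.001, 0.002]
ft_force: [0.6, -4.7, 2.0]
grip_width: 0.0495
```

```bash
cat > look.py <<'E'
import sys
from h import *
for n in ('top','side'):
    im,d=bot.camera(n); np.save('l_%s.npy'%n,im);np.save('l_%sd.npy'%n,d)
    cv2.imwrite('pics/%s_%s.png'%(sys.argv[1],n),im[:,:,::-1])
goto((.5033,.331-.0496,.024),2.2)
E
python3 look.py p1
```

```text
t 3.02 eef [0.5153 0.0101 0.0249] ang 2.32 F [ 0.22 -0.22  0.22] shift mm [  -1.  -271.6    1.1]
rotvec [-0.04 -0.08  0.12]
```

View pics/p1_side.png

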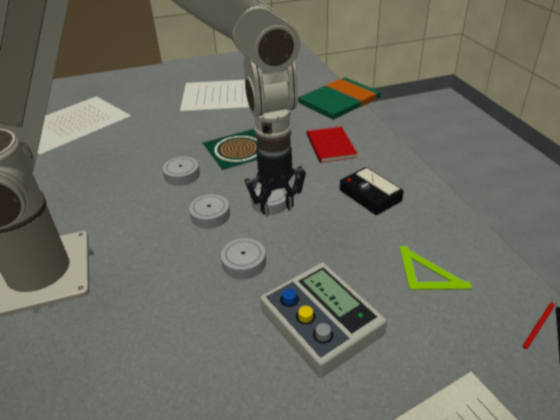

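View pics/p1_top.png

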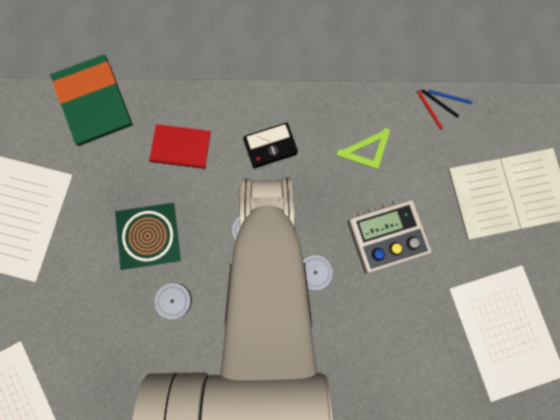

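The disc is being pushed in contact (about 4.7 N), with its left edge now at top pixel x≈232. I continue.

Emit:
{"method": "jog_arm", "body": {"jaw": [0.42,0.42,0.42,0.42,0.42,0.42,0.42,0.42], "linear": [[0,-0.01,0.001],[0,-0.024,0.001],[0,-0.039,0.001],[0,-0.054,0.001],[0,-0.069,0.001],[0,-0.084,0.001],[0,-0.099,0.001],[0,-0.112,0.001]], "delta_rot": [[0,0,0],[0,0,0],[0,0,0],[0,0,0],[0,0,0],[0,0,0],[0,0,0],[0,0,0]]}}

```text
clock: 3.68
eef_pos: [0.5114, 0.1197, 0.0242]
tool_rot: [1.0, 0.019, 0.001, 0.002]
ft_force: [0.3, -7.0, 5.6]
grip_width: 0.0496
```

Emit:
{"method": "jog_arm", "body": {"jaw": [0.42,0.42,0.42,0.42,0.42,0.42,0.42,0.42], "linear": [[0,-0.013,0],[0,-0.026,0],[0,-0.039,0],[0,-0.052,0],[0,-0.064,0],[0,-0.074,0],[0,-0.082,0],[0,-0.088,0]], "delta_rot": [[0,0,0],[0,0,0],[0,0,0],[0,0,0],[0,0,0],[0,0,0],[0,0,0],[0,0,0]]}}

```text
clock: 4.35
eef_pos: [0.5078, 0.2073, 0.0242]
tool_rot: [1.0, 0.019, 0.001, 0.002]
ft_force: [1.1, -8.2, 6.4]
grip_width: 0.0494
```

```bash
python3 look.py p2; python3 - <<'E'
import cv2
a=cv2.imread('pics/p2_top.png')[180:330,90:290];b=cv2.imread('pics/p2_side.png')[90:240,150:350]
cv2.imwrite('pics/p2c.png',cv2.resize(cv2.hconcat([a,b]),None,fx=2,fy=2,interpolation=cv2.INTER_CUBIC))
E
```

```text
t 4.45 eef [0.5078 0.2083 0.0242] ang 2.21 F [ 0.42 -3.92  3.98] shift mm [ -1.7 -73.2   0. ]
rotvec [ 0.11 -0.11  0.01]
```

View pics/p2c.png

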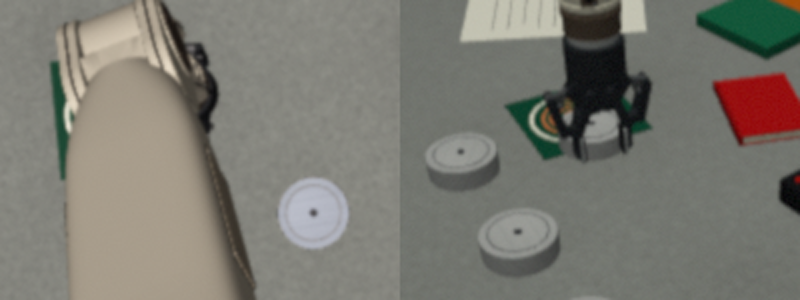

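Emit:
{"method": "jog_arm", "body": {"jaw": [0.42,0.42,0.42,0.42,0.42,0.42,0.42,0.42], "linear": [[0,-0.008,0],[0,-0.018,0],[0,-0.028,0],[0,-0.038,0],[-0.001,-0.047,0],[-0.001,-0.055,0],[-0.001,-0.061,0],[-0.001,-0.065,0]], "delta_rot": [[0,0,0],[0,0,0],[0,0,0],[0,0,0],[0,0,0],[0,0,0],[0,0,0],[0,0,0]]}}

```text
clock: 5.12
eef_pos: [0.5041, 0.272, 0.0241]
tool_rot: [1.0, 0.019, 0.001, 0.002]
ft_force: [0.6, -10.0, 7.3]
grip_width: 0.05
```

Emit:
{"method": "jog_arm", "body": {"jaw": [0.42,0.42,0.42,0.42,0.42,0.42,0.42,0.42], "linear": [[0,0,0],[0,0.01,0],[0,0.03,0],[0,0.06,-0.01],[0,0.09,-0.03],[0,0.12,-0.05],[0,0.15,-0.07],[0,0.18,-0.09]], "delta_rot": [[0,0,0],[0,0,0],[0,0,0],[0,0,0],[0,0,0],[0,0,0],[0,0,0],[0,0,0]]}}

```text
clock: 5.78
eef_pos: [0.5098, 0.0924, 0.1138]
tool_rot: [1.0, 0.02, -0.0, -0.0]
ft_force: [1.2, 0.1, -0.2]
grip_width: 0.0496
```

```bash
python3 look.py p3; python3 - <<'E'
import cv2
a=cv2.imread('pics/p3_top.png')[180:330,90:290];b=cv2.imread('pics/p3_side.png')[90:240,150:350]
cv2.imwrite('pics/p3c.png',cv2.resize(cv2.hconcat([a,b]),None,fx=2,fy=2,interpolation=cv2.INTER_CUBIC))
E
```

```text
t 5.88 eef [0.5125 0.0905 0.1166] ang 1.91 F [-0.06  0.63  0.31] shift mm [  -3.4 -191.1   92.7]
rotvec [-0.03 -0.34 -0.29]
```

View pics/p3c.png

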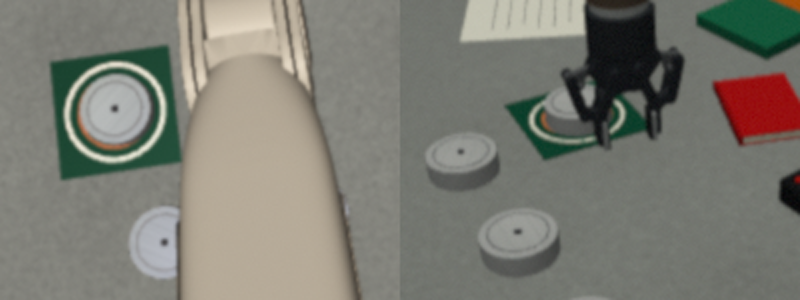

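```bash
python3 - <<'E'
from h import *
im=np.load('l_top.npy');d=np.load('l_topd.npy')
f,cx,cy,o,M=cal('top'); v,u=np.mgrid[:420,:560]; P=np.stack([(u-cx)/f,(v-cy)/f,np.ones_like(u)],-1)*d[...,None]@M.T+o
m=(P[...,2]>.02)&(P[...,2]<.04); m[:,:115]=0;m[:,180:]=0;m[:205]=0;m[268:]=0
c=np.argwhere(m)[:,::-1].astype(np.float32);e=cv2.minEnclosingCircle(c);print(len(c),c.mean(0),ray('top',*c.mean(0),.03),e,ray('top',*e[0],.03))
g=cv2.cvtColor(im,cv2.COLOR_RGB2GRAY)[225:245,138:158]; k=np.argwhere(g<110); w=110-g[g<110].astype(float); q=(k*w[:,None]).sum(0)/w.sum(); print(q,len(k),ray('top',138+q[1],225+q[0],.03))
print("z fit",np.linalg.lstsq(np.c_[P[m][:,:2],np.ones(m.sum())],P[m][:,2],rcond=None)[0])
b=proj('side',(.5033,.3308,.0)); print(b)
E
```

```text
998 [147.3958  233.96794] [0.50417236 0.32182999 0.03      ] ((147.40673828125, 234.13729858398438), 18.07329559326172) [0.50372873 0.32178085 0.03      ]
[8.84166667 8.96666667] 7 [0.50450281 0.32295851 0.03      ]
z fit [0.00122855 0.00760484 0.02719653]
[238.62098508 147.82487998]
```

The disc centre is at (0.504,0.322), 9 mm short of the ring centre and lying flat. I push it 8 mm more.

Emit:
{"method": "jog_arm", "body": {"jaw": [0.42,0.42,0.42,0.42,0.42,0.42,0.42,0.42], "linear": [[0,-0.035,0.02],[0,-0.07,0.045],[0,-0.105,0.07],[0,-0.14,0.089],[0,-0.165,0.089],[0,-0.177,0.089],[0,-0.183,0.089],[0,-0.188,0.089]], "delta_rot": [[0,0,0],[0,0,0],[0,0,0],[0,0,0],[0,0,0],[0,0,0],[0,0,0],[0,0,0]]}}

```text
clock: 6.55
eef_pos: [0.5027, 0.2816, 0.0238]
tool_rot: [1.0, 0.02, -0.0, 0.001]
ft_force: [1.3, -2.7, -2.3]
grip_width: 0.0498
```

Emit:
{"method": "jog_arm", "body": {"jaw": [0.42,0.42,0.42,0.42,0.42,0.42,0.42,0.42], "linear": [[0,0,0],[0,0.01,0],[0,0.03,0],[0,0.06,-0.01],[0,0.09,-0.03],[0,0.12,-0.05],[0,0.15,-0.07],[0,0.18,-0.09]], "delta_rot": [[0,0,0],[0,0,0],[0,0,0],[0,0,0],[0,0,0],[0,0,0],[0,0,0],[0,0,0]]}}

```text
clock: 7.22
eef_pos: [0.5097, 0.0991, 0.116]
tool_rot: [1.0, 0.019, 0.001, -0.0]
ft_force: [0.3, -0.5, -0.6]
grip_width: 0.0493
```

```bash
python3 look.py p4; cat > dm.py <<'E'
from h import *
im=np.load('l_top.npy');d=np.load('l_topd.npy')
f,cx,cy,o,M=cal('top'); v,u=np.mgrid[:420,:560]; P=np.stack([(u-cx)/f,(v-cy)/f,np.ones_like(u)],-1)*d[...,None]@M.T+o
m=(P[...,2]>.02)&(P[...,2]<.04); m[:,:115]=0;m[:,180:]=0;m[:205]=0;m[268:]=0
c=np.argwhere(m)[:,::-1].astype(np.float32);e=cv2.minEnclosingCircle(c);print(len(c),c.mean(0),ray('top',*c.mean(0),.03),e,ray('top',*e[0],.03))
a=cv2.imread('pics/p4_top.png')[180:330,90:290];b=cv2.imread('pics/p4_side.png')[90:240,150:350]
cv2.imwrite('pics/p4c.png',cv2.resize(cv2.hconcat([a,b]),None,fx=2,fy=2,interpolation=cv2.INTER_CUBIC))
print('key');goto((.4645,-.3215,.16),-17.6)
E
python3 dm.py
```

```text
t 7.32 eef [0.5124 0.0972 0.1187] ang 1.8 F [0.42 0.41 0.03] shift mm [  -4.1 -184.4   94.7]
rotvec [-0.02 -0.44 -0.4 ]
989 [143.43579 234.38019] [0.50308978 0.33204721 0.03      ] ((143.77777099609375, 235.0), 18.222314834594727) [0.50146749 0.33108261 0.03      ]
key
t 7.32 eef [0.5124 0.0972 0.1187] ang 1.8 F [0.42 0.41 0.03] shift mm [-60.8 416.9 -41.9]
rotvec [-0.09 -0.43 19.4 ]
```

View pics/p4c.png

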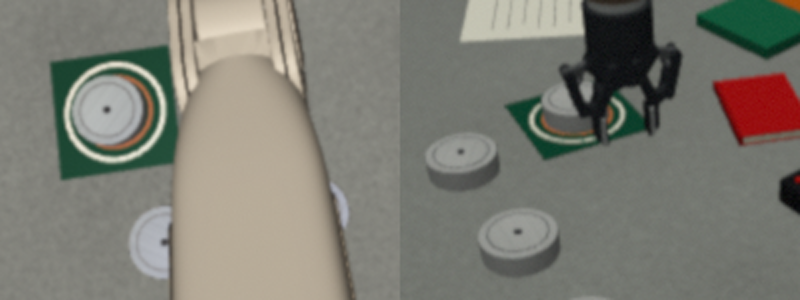

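The disc is at (0.503,0.332), about 1 mm from the ring centre. Next I go to the yellow key with the jaws shut.

Emit:
{"method": "jog_arm", "body": {"jaw": [1,1,1,1,1,1,1,1], "linear": [[-0.005,0.03,-0.01],[-0.01,0.067,-0.02],[-0.016,0.105,-0.03],[-0.022,0.143,-0.03],[-0.028,0.181,-0.03],[-0.034,0.22,-0.03],[-0.04,0.258,-0.03],[-0.046,0.296,-0.03]], "delta_rot": [[0,0,0],[0,0,0],[0,0,0],[0,0,0],[0,0,0],[0,0,0],[0,0,0],[0,0,0]]}}

```text
clock: 7.98
eef_pos: [0.4746, -0.1977, 0.1445]
tool_rot: [1.0, 0.019, 0.001, -0.0]
ft_force: [1.2, 0.5, 1.4]
grip_width: -0.0
```

```bash
python3 -c "
from h import *
goto((.4645,-.3215,.11),2.2)"
```

```text
t 7.98 eef [ 0.4746 -0.1977  0.1445] ang 2.18 F [1.15 0.54 1.4 ] shift mm [-14.8 123.4  34.4]
rotvec [-0.02 -0.06 -0.02]
```

Emit:
{"method": "jog_arm", "body": {"jaw": [1,1,1,1,1,1,1,1], "linear": [[-0.004,0.035,0],[-0.008,0.065,0],[-0.012,0.095,0],[-0.0145,0.115,0.01],[-0.0145,0.12,0.02],[-0.0145,0.12,0.03],[-0.0145,0.12,0.034],[-0.0145,0.12,0.034]], "delta_rot": [[0,0,0],[0,0,0],[0,0,0],[0,0,0],[0,0,0],[0,0,0],[0,0,0],[0,0,0]]}}

```text
clock: 8.65
eef_pos: [0.4646, -0.3141, 0.1085]
tool_rot: [1.0, 0.02, -0.002, -0.001]
ft_force: [0.3, -0.4, 0.1]
grip_width: 0.0001
```

```bash
python3 look.py k1; python3 - <<'E'
from h import *
goto((.4645,-.3215,.085),2.2)
im=np.load('l_side.npy');a=im[220:380,220:420,::-1];b=np.load('l_top.npy')[190:350,330:530,::-1]
cv2.imwrite('pics/k1c.png',cv2.resize(cv2.hconcat([a,b]),None,fx=2,fy=2,interpolation=cv2.INTER_CUBIC))
e=bot.get_obs()['eef_pos'];print('tip px',proj('side',e-[0,0,.017]),'below key',proj('side',[e[0],e[1],.06]))
E
```

```text
t 8.75 eef [ 0.466  -0.3146  0.1101] ang 2.35 F [ 0.26 -0.25  0.62] shift mm [  61.8 -593.9   86.6]
rotvec [-0.05  0.04  0.15]
t 8.75 eef [ 0.466  -0.3146  0.1101] ang 2.35 F [ 0.26 -0.25  0.62] shift mm [-1.7  6.8 25.1]
rotvec [-0.05  0.04  0.15]
tip px [304.54587164 294.40332432] below key [304.64340272 307.28756202]
```

View pics/k1c.png

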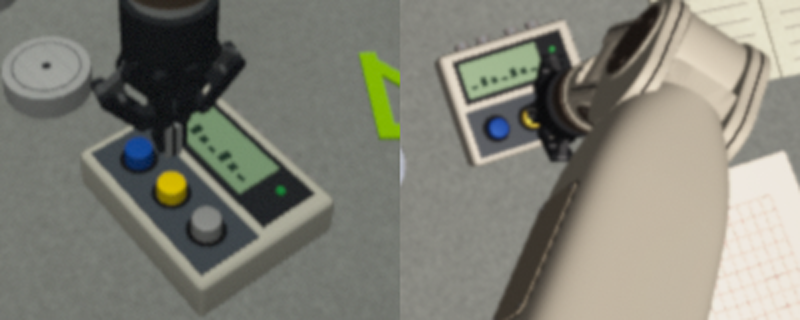

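The fingertips hang at side pixel (306,295), above the logger between the blue and yellow keys, as projected. The yellow cap is at (306,310). I move over it and lower to 6 mm or more above the cap.

Emit:
{"method": "jog_arm", "body": {"jaw": [1,1,1,1,1,1,1,1], "linear": [[-0.001,0.004,0],[-0.001,0.007,0],[-0.001,0.007,0.01],[-0.001,0.007,0.018],[-0.001,0.007,0.022],[-0.001,0.007,0.024],[-0.001,0.007,0.024],[-0.001,0.007,0.024]], "delta_rot": [[0,0,0],[0,0,0],[0,0,0],[0,0,0],[0,0,0],[0,0,0],[0,0,0],[0,0,0]]}}

```text
clock: 9.42
eef_pos: [0.4651, -0.3229, 0.086]
tool_rot: [1.0, 0.02, -0.0, -0.0]
ft_force: [0.0, -0.1, -0.0]
grip_width: -0.0003
```

```bash
python3 look.py k2; python3 - <<'E'
from h import *
goto((.465,-.3215,.08),2.2)
im=np.load('l_side.npy');a=im[250:350,250:370,::-1]
cv2.imwrite('pics/k2c.png',cv2.resize(a,None,fx=5,fy=5,interpolation=cv2.INTER_CUBIC))
e=bot.get_obs()['eef_pos'];print('tip px',proj('side',e-[0,0,.017]),'below key',proj('side',[e[0],e[1],.06]))
E
```

```text
t 9.52 eef [ 0.4654 -0.3232  0.0865] ang 2.25 F [ 0.11  0.24 -0.4 ] shift mm [  61.6 -602.6   62.4]
rotvec [ 0.01 -0.02  0.05]
t 9.52 eef [ 0.4654 -0.3232  0.0865] ang 2.25 F [ 0.11  0.24 -0.4 ] shift mm [-0.4 -1.7  6.5]
rotvec [ 0.01 -0.02  0.05]
tip px [306.04056992 307.41418251] below key [306.05844445 311.04862868]
```

View pics/k2c.png

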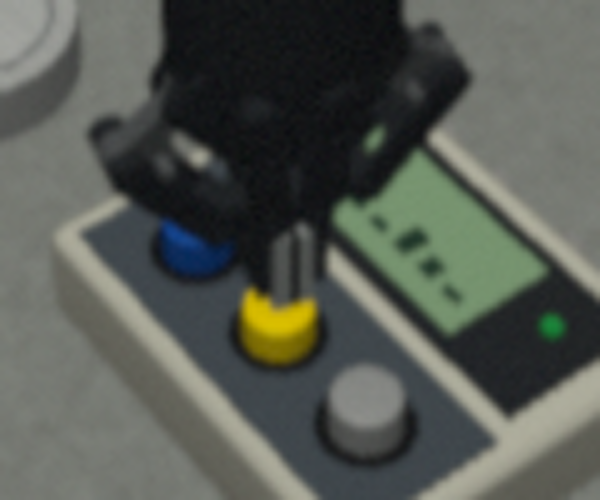

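Emit:
{"method": "jog_arm", "body": {"jaw": [1,1,1,1,1,1,1,1], "linear": [[-0.001,-0.001,0.002],[-0.001,-0.001,0.004],[-0.001,-0.001,0.006],[-0.001,-0.001,0.007],[-0.001,-0.001,0.007],[-0.001,-0.001,0.007],[-0.001,-0.001,0.007],[-0.001,-0.001,0.007]], "delta_rot": [[0,0,0],[0,0,0],[0,0,0],[0,0,0],[0,0,0],[0,0,0],[0,0,0],[0,0,0]]}}

```text
clock: 10.18
eef_pos: [0.4643, -0.3221, 0.0794]
tool_rot: [1.0, 0.02, 0.0, 0.0]
ft_force: [-0.2, -0.1, 0.2]
grip_width: 0.0
```

```bash
python3 -c "
from h import *
goto((.465,-.3225,.08))"
```

```text
t 10.18 eef [ 0.4643 -0.3221  0.0794] ang 2.25 F [-0.17 -0.05  0.21] shift mm [ 0.7  0.4 -0.6]
```

Tips are at about 0.0625 m with no contact. I go down in 0.5 mm steps.

Emit:
{"method": "jog_arm", "body": {"jaw": [1,1,1,1,1,1,1,1], "linear": [[0,0,0.0003],[0,0,0.0005],[0,0,0.0005],[0,0,0.0005],[0,0,0.0005],[0,0,0.0005],[0,0,0.0005],[0,0,0.0005]], "delta_rot": [[0,0,0],[0,0,0],[0,0,0],[0,0,0],[0,0,0],[0,0,0],[0,0,0],[0,0,0]]}}

```text
clock: 10.85
eef_pos: [0.4642, -0.3221, 0.0788]
tool_rot: [1.0, 0.02, -0.0, 0.0]
ft_force: [0.3, -0.2, 0.4]
grip_width: 0.0001
```

Emit:
{"method": "jog_arm", "body": {"jaw": [1,1,1,1,1,1,1,1], "linear": [[0,0,0.0003],[0,0,0.0005],[0,0,0.0005],[0,0,0.0005],[0,0,0.0005],[0,0,0.0005],[0,0,0.0005],[0,0,0.0005]], "delta_rot": [[0,0,0],[0,0,0],[0,0,0],[0,0,0],[0,0,0],[0,0,0],[0,0,0],[0,0,0]]}}

```text
clock: 11.52
eef_pos: [0.4642, -0.3221, 0.0783]
tool_rot: [1.0, 0.02, 0.0, -0.0]
ft_force: [-0.6, 0.4, 0.5]
grip_width: -0.0003
```

Emit:
{"method": "jog_arm", "body": {"jaw": [1,1,1,1,1,1,1,1], "linear": [[0,0,0.0003],[0,0,0.0005],[0,0,0.0005],[0,0,0.0005],[0,0,0.0005],[0,0,0.0005],[0,0,0.0005],[0,0,0.0005]], "delta_rot": [[0,0,0],[0,0,0],[0,0,0],[0,0,0],[0,0,0],[0,0,0],[0,0,0],[0,0,0]]}}

```text
clock: 12.18
eef_pos: [0.4642, -0.3221, 0.0778]
tool_rot: [1.0, 0.02, 0.0, 0.0]
ft_force: [-0.1, -1.3, 0.5]
grip_width: 0.0
```

Emit:
{"method": "jog_arm", "body": {"jaw": [1,1,1,1,1,1,1,1], "linear": [[0,0,0.0003],[0,0,0.0005],[0,0,0.0005],[0,0,0.0005],[0,0,0.0005],[0,0,0.0005],[0,0,0.0005],[0,0,0.0005]], "delta_rot": [[0,0,0],[0,0,0],[0,0,0],[0,0,0],[0,0,0],[0,0,0],[0,0,0],[0,0,0]]}}

```text
clock: 12.85
eef_pos: [0.4642, -0.3221, 0.0774]
tool_rot: [1.0, 0.02, 0.0, 0.0]
ft_force: [-1.6, 0.2, 2.9]
grip_width: -0.0003
```

Emit:
{"method": "jog_arm", "body": {"jaw": [1,1,1,1,1,1,1,1], "linear": [[0,0,0.0003],[0,0,0.0005],[0,0,0.0005],[0,0,0.0005],[0,0,0.0005],[0,0,0.0005],[0,0,0.0005],[0,0,0.0005]], "delta_rot": [[0,0,0],[0,0,0],[0,0,0],[0,0,0],[0,0,0],[0,0,0],[0,0,0],[0,0,0]]}}

```text
clock: 13.52
eef_pos: [0.4643, -0.3221, 0.0768]
tool_rot: [1.0, 0.02, 0.0, 0.0]
ft_force: [-1.1, 0.5, 3.8]
grip_width: -0.0003
```

Emit:
{"method": "jog_arm", "body": {"jaw": [1,1,1,1,1,1,1,1], "linear": [[0,0,0.0003],[0,0,0.0005],[0,0,0.0005],[0,0,0.0005],[0,0,0.0005],[0,0,0.0005],[0,0,0.0005],[0,0,0.0005]], "delta_rot": [[0,0,0],[0,0,0],[0,0,0],[0,0,0],[0,0,0],[0,0,0],[0,0,0],[0,0,0]]}}

```text
clock: 14.18
eef_pos: [0.4642, -0.3221, 0.0763]
tool_rot: [1.0, 0.02, 0.0, 0.0]
ft_force: [-1.0, 0.5, 3.4]
grip_width: 0.0003
```

Emit:
{"method": "jog_arm", "body": {"jaw": [1,1,1,1,1,1,1,1], "linear": [[0,0,0.0003],[0,0,0.0005],[0,0,0.0005],[0,0,0.0005],[0,0,0.0005],[0,0,0.0005],[0,0,0.0005],[0,0,0.0005]], "delta_rot": [[0,0,0],[0,0,0],[0,0,0],[0,0,0],[0,0,0],[0,0,0],[0,0,0],[0,0,0]]}}

```text
clock: 14.85
eef_pos: [0.4642, -0.3221, 0.0758]
tool_rot: [1.0, 0.02, 0.0, -0.0]
ft_force: [-0.0, 0.5, 3.5]
grip_width: -0.0001
```

Emit:
{"method": "jog_arm", "body": {"jaw": [1,1,1,1,1,1,1,1], "linear": [[0,0,0.0003],[0,0,0.0005],[0,0,0.0005],[0,0,0.0005],[0,0,0.0005],[0,0,0.0005],[0,0,0.0005],[0,0,0.0005]], "delta_rot": [[0,0,0],[0,0,0],[0,0,0],[0,0,0],[0,0,0],[0,0,0],[0,0,0],[0,0,0]]}}

```text
clock: 15.52
eef_pos: [0.4642, -0.3221, 0.0753]
tool_rot: [1.0, 0.02, 0.0, 0.0]
ft_force: [0.1, 1.3, 2.4]
grip_width: 0.0001
```

```bash
python3 -c "
from h import *
for i in range(6):
    bot.camera('side'); o=bot.get_obs(); print(o['clock'].round(3),o['eef_pos'][2].round(5),o['ft_force'].round(2))"
```

```text
Traceback (most recent call last):
AttributeError: 'float' object has no attribute 'round'
```

```bash
cat > fz.py <<'E'
from h import *
L=[]
for i in range(6):
    bot.camera('side'); o=bot.get_obs(); L.append(o['ft_force'][2])
print(round(float(o['clock']),2),round(float(o['eef_pos'][2]),5),np.round(L,2),np.mean(L).round(2))
E
python3 fz.py
```

```text
15.87 0.07532 [3.16 3.14 2.48 2.46 2.36 2.82] 2.74
```

Emit:
{"method": "jog_arm", "body": {"jaw": [1,1,1,1,1,1,1,1], "linear": [[0,0,0.0002],[0,0,0.0004],[0,0,0.0004],[0,0,0.0004],[0,0,0.0004],[0,0,0.0004],[0,0,0.0004],[0,0,0.0004]], "delta_rot": [[0,0,0],[0,0,0],[0,0,0],[0,0,0],[0,0,0],[0,0,0],[0,0,0],[0,0,0]]}}

```text
clock: 16.53
eef_pos: [0.4642, -0.3221, 0.0749]
tool_rot: [1.0, 0.02, -0.0, -0.0]
ft_force: [0.4, -1.0, 2.3]
grip_width: 0.0001
```

```bash
python3 fz.py
```

```text
16.83 0.07489 [1.68 2.45 1.46 1.09 3.18 2.91] 2.13
```

Emit:
{"method": "jog_arm", "body": {"jaw": [1,1,1,1,1,1,1,1], "linear": [[0,0,0.0002],[0,0,0.0004],[0,0,0.0004],[0,0,0.0004],[0,0,0.0004],[0,0,0.0004],[0,0,0.0004],[0,0,0.0004]], "delta_rot": [[0,0,0],[0,0,0],[0,0,0],[0,0,0],[0,0,0],[0,0,0],[0,0,0],[0,0,0]]}}

```text
clock: 17.5
eef_pos: [0.4642, -0.3221, 0.0745]
tool_rot: [1.0, 0.02, 0.0, 0.0]
ft_force: [-0.4, 0.7, 1.8]
grip_width: -0.0002
```

```bash
python3 fz.py
```

```text
17.8 0.07452 [1.63 1.25 0.9  1.66 1.31 2.32] 1.51
```

The force peaked at about 3.8 N and fell to 1.5 N (averaged) at about 3 mm of travel. That is the click, so I rise straight up.

Emit:
{"method": "jog_arm", "body": {"jaw": [1,1,1,1,1,1,1,1], "linear": [[0,0,-0.003],[0,0,-0.01],[0,0,-0.03],[0,0,-0.055],[0,0,-0.08],[0,0,-0.1],[0,0,-0.115],[0,0,-0.12]], "delta_rot": [[0,0,0],[0,0,0],[0,0,0],[0,0,0],[0,0,0],[0,0,0],[0,0,0],[0,0,0]]}}

```text
clock: 18.47
eef_pos: [0.4652, -0.3227, 0.1978]
tool_rot: [1.0, 0.02, 0.002, 0.001]
ft_force: [-0.2, 0.1, -0.4]
grip_width: 0.0002
```

Emit:
{"method": "jog_arm", "body": {"jaw": [1,1,1,1,1,1,1,1], "linear": [[-0.02,0,0],[-0.045,0,0],[-0.07,0.01,0],[-0.09,0.025,0],[-0.105,0.035,0],[-0.115,0.045,0],[-0.12,0.05,0],[-0.12,0.05,0]], "delta_rot": [[0,0,0],[0,0,0],[0,0,0],[0,0,0],[0,0,0],[0,0,0],[0,0,0],[0,0,0]]}}

```text
clock: 19.13
eef_pos: [0.3451, -0.3773, 0.194]
tool_rot: [1.0, 0.018, -0.0, -0.0]
ft_force: [0.8, 0.6, 0.5]
grip_width: 0.0
```

```bash
python3 look.py e1; python3 dm.py; python3 - <<'E'
from h import *
n='side';im=np.load('l_side.npy');d=np.load('l_sided.npy')
f,cx,cy,o,M=cal(n); v,u=np.mgrid[:420,:560]; P=np.stack([(u-cx)/f,(v-cy)/f,np.ones_like(u)],-1)*d[...,None]@M.T+o
g=cv2.cvtColor(im,cv2.COLOR_RGB2GRAY)
a=im[100:190,170:300,::-1];b=im[270:360,250:380,::-1]
cv2.imwrite('pics/e1c.png',cv2.resize(cv2.hconcat([a,b]),None,fx=3,fy=3,interpolation=cv2.INTER_CUBIC))
h0=cv2.cvtColor(np.load('side0im.npy'),cv2.COLOR_RGB2HSV).astype(int);h1=cv2.cvtColor(im,cv2.COLOR_RGB2HSV).astype(int)
for nm,(lo,hi) in dict(yel=(21,33),blue=(100,124),lime=(30,42)).items():
  for h in(h0,h1):
    for s,c in blobs((h[...,0]>=lo)&(h[...,0]<=hi)&(h[...,1]>140)&(h[...,2]>60),100): print(nm,s,c.round(2))
print(cv2.absdiff(np.load('side0im.npy')[160:220,330:410],im[160:220,330:410]).mean(),cv2.absdiff(np.load('side0im.npy')[120:165,300:360],im[120:165,300:360]).mean())
E
```

```text
t 19.23 eef [ 0.3463 -0.3764  0.1941] ang 2.24 F [ 0.35 -0.18 -1.  ] shift mm [ 182.6 -651.   170.7]
rotvec [-0.06  0.01  0.04]
989 [143.46916 234.43782] [0.5029389  0.33195343 0.03      ] ((143.23635864257812, 234.3545379638672), 18.03289031982422) [0.50315678 0.33256743 0.03      ]
key
t 19.23 eef [ 0.3463 -0.3764  0.1941] ang 2.24 F [ 0.35 -0.18 -1.  ] shift mm [120.2 -50.2  34.1]
rotvec [-0.06  0.02 19.84]
yel [298 305  16  18 222] [305.14 313.64]
yel [298 306  16  17 224] [305.21 313.79]
blue [282 288  15  17 191] [288.84 296.01]
blue [282 288  15  17 199] [288.8  296.29]
lime [ 400  246   72   44 1148] [428.5 273.6]
lime [ 400  246   72   44 1149] [428.46 273.58]
11.487291666666666 11.07395061728395
```

View pics/e1c.png

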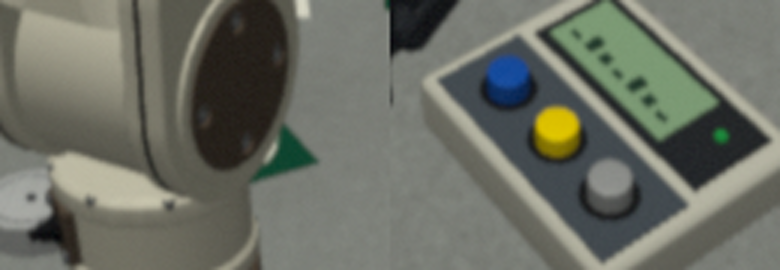

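View pics/e1_side.png

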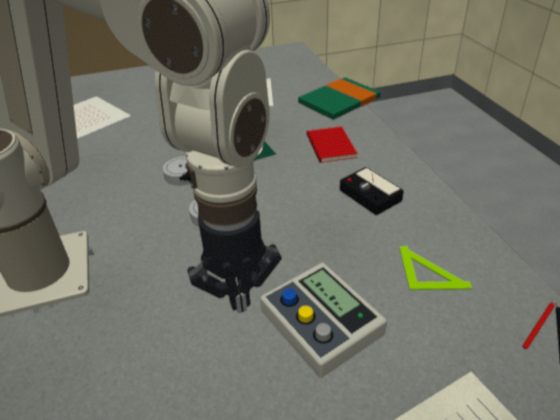

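The keys are up and the bystanders sit at their first pixels (set square at (428,274), unchanged). The arm is clear, so I hand in.

```bash
python3 -c "
from workcell import bot
print(bot.job_done())"
```

```text
the job is handed in; nothing more can be done
None
```

I slid the disc into the white ring and pressed the yellow key through its click. The job was handed in at about 19 s, and no verdict was reported.

- **Disc:** I took the one farthest from the base (0.515 m) and pushed it along the table with the half-open fingers, plus a final 8 mm correction. The last top view puts it about 1 mm from the ring's centre. It measured flat before that correction and I did not re-measure its tilt. In the last side view the arm hid it.
- **Yellow key:** I pressed it in steps of 0.5 mm, then 0.4 mm. The force reached about 3.8 N and fell to an average of 1.5 N at roughly 3 mm of travel, a drop of over 2 N. Single force readings scattered by up to 1 N around their averages, and I saw no reading within the stated 4–6 N peak.
- **Everything else:** After I let go, the yellow and blue caps and the set square were within 0.3 px of their first pixels. The grey key, meter and notebook I judged by eye only. A plain image difference over the meter and notebook came out at about 11 grey levels. I took that as noise or arm shadow and had no baseline to check it against. The arm was clear of everything at hand-in.

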